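# Zero the balance and show the student which soil sample goes on it

## Robot

A 7-joint arm with a two-finger parallel gripper is mounted at the origin on the work surface. World frame = base frame: x ahead of the robot, y to its left, z up, the work surface at z = 0. Lengths are in m, angles in rad, forces in N, time in s.
With the tool pointing down it reaches from about 0.425 to 1.025 m from the base axis. Payload 9.4 kg.
Tool frame: the origin (TCP) lies between the finger pads, 19 mm behind the fingertips; this is the grasp point; z points along the fingers, y is the line along which they close (so a half turn about z gives the same grasp; the last joint's range is limited). The gripper opens to 85 mm and grips with 20 to 120 N. Pads are 22 mm wide; open, the fingers measure 114 mm over their backs; the gripper's body (76 mm by 85 mm) begins 54 mm behind the grasp point. The pads swing forward as they close: fully open they stand 13 mm farther back than shut.
Start: joints at [-1.28, 0.599, -0.003, 1.599, 0.002, 0.943, -0.08], TCP at [0.261, 0.677, 0.25] pointing down, gripper open.
Joint ranges: [-2.57, 2.57], [-0.35, 1.97], [-1.29, 1.29], [0.11, 2.56], [-1.05, 4.19], [0.11, 1.86], [-2.63, 2.63]. Speed limits (rad/s): [2.22, 2.22, 3.01, 3.01, 3.14, 3.14, 3.14].

## Interface

Orientations are given as a unit quaternion [w, x, y, z].
In Python, from bench import r gives the robot as it stands.
- The arm moves only by the shell command python3 -m creep 'ROWS' [FORCE]. ROWS is JSON, a list of rows, each an object with "translation": the shift along the world's x, y, z in cm, a list of three; "turn": the turn about the world's z in degrees; "claw": the closure, from -1 (fully open) to 1 (shut). A call has 1 to 5 rows; each row shifts and turns the commanded pose from where the row before left it; what a row does not reach is not made up. A row lasts 1/10 s, in which the tool goes at most 50 mm and 8.59 degrees, less where a joint would pass 70% of its speed; a pose out of reach is approached as far as the arm can. A call with a gripper value outside its range is refused whole. The fingers move at their own pace and stop on an object; FORCE is the grip in N (left out, the last holds). Time passes only in rows, so rows that do not move let the fingers close. It gives the time, the measured TCP pose, the force, the opening and the grip force at its end, in the units of the state.
- r.get_state(): the state, without advancing time (a new reading comes with each control period).
- r.read_camera(name): name is "side" or "top"; returns the picture (480x640x3 uint8, red, green, blue); there is no depth.
- r.get_calibration(name): a dict with "camera_matrix" (3x3 intrinsics, pixels), "camera_from_world" (4x4, takes a point from world to camera coordinates). Camera axes: x right, y down, z forward; pixel columns grow to the right and rows downward; lengths in m; the calibration is good to about 2 mm. A picture is of the moment at which its call begins. get_calibration takes no time and is no camera call.
- r.sign_off(): hands the job in; it is judged then, once.
The state is a dict: "time": time; "q": joint angles; "qvel": joint speeds; "joint_torque": joint torques, N m; "ee_pos": TCP position; "tcp_rot": TCP orientation; "force": force on the tool from outside, world axes, zero at the start; "moment": the same for the moment, N m; "opening": finger opening in m; "grasp_force": force on a finger pad.
Only numpy, scipy, OpenCV 4.12 (cv2) and the standard library are available. Lean on these libraries where they do the work, as an engineer would, in place of code of your own. Each camera call takes 0.05 s, during which the arm holds its last target. There are 200 camera calls.

## Task

Press the large key on the balance fully down and let it come up again, to zero it. Then show the student what to weigh: point at the smallest of the three soil dishes, then at the balance's weighing pan, each time from above, with the fingertips two or three centimetres over its middle, held still for about two seconds, without touching it. Do not press the small key, do not touch or move the dishes, the bottle or the cup of sticks, and do not bring the fingertips low over the other two dishes.

Things in the scene. Friction and masses are not known exactly. Their poses are not given: they have to be found in the camera images.
- balance: Laboratory balance, white box 280 (x) x 200 (y) x 55 mm high, fixed to the bench but at a different place and yaw each time. Origin at the centre of its underside; its own -x is the front, towards the robot. On its top: near the front edge a dark display with a key on each side, and behind them the round weighing pan.
- pan: The balance's weighing pan, a round metal disc 120 mm across and 8 mm thick on a short stem, fixed on top of the balance. Origin on top of the balance's box below the pan's centre, 25 mm below the pan's upper face.
- pan_center (a point): Centre of the upper face of the weighing pan, 80 mm above the bench; z up.
- tare_top (a point): Centre of the upper face of the large round key (zero key) on top of the balance, right of the display as the robot sees it: 32 mm across, upper face 77 mm above the bench when up, standing 10 mm proud of its fixed round collar, 48 mm across. Travels straight down.
- tare (a joint): Travel of the large key in m: 0 up, 0.006 fully pressed. Sprung: about 5 N to press it fully down, springs back up when let go.
- power_top (a point): Centre of the upper face of the small round key (power key, not to be pressed), left of the display: 16 mm across, 124 mm from the large key.
- power (a joint): Travel of the small key in m: 0 up, 0.006 fully pressed.
- dish_small: Smallest covered round dish of dark soil with a white wall, loose on the bench: 50 mm across, 15 mm high, flat on top (the clear lid lies flush). Origin at the centre of its underside. The three dishes change places.
- dish_medium: Medium dish of the same kind: 72 mm across, 15 mm high. Origin at the centre of its underside. To be left alone.
- dish_large: Largest dish of the same kind: 96 mm across, 15 mm high. Origin at the centre of its underside. To be left alone.
- bottle: White closed bottle, loose, 60 mm across, 150 mm high. Origin at the centre of its underside. To be left alone.
- tool_cup: Orange plastic cup with three wooden sticks standing fast in it, loose: cup 70 mm across at the rim and 100 mm high, sticks up to 175 mm high. Origin at the centre of its underside. To be left alone.
There are look-alikes about, which are no part of the job. What is shaped like the dish_small but orange or turquoise is not meant.

How it is judged:
By the outcome, as a careful person would: the job done as asked, in the order asked, and still so for the second after the job is handed in, with the robot touching nothing.
It also fails if it takes over 58 s, if anything falls off the work surface, if the arm or the gripper's body presses on something with over 40 N, if the wrist force passes 120 N, or if a joint passes its speed limit or range.

## Working session

There is one attempt and no reset: what is moved stays moved. The work goes in short steps, Python scripts to look and compute and a shell command to move; the robot and the scene stay as the last step left them, time stands still between calls to the robot, and variables do not carry over. Pictures are saved under pics/ and viewed, at most 10 in all, crops included, and the job is handed in when it is done.

```bash
mkdir -p pics
python3 - <<'E'
from bench import r
import cv2
for n in("top","side"):
    cv2.imwrite(f"pics/{n}0.png",r.read_camera(n)[:,:,::-1])
    c=r.get_calibration(n);print(c)
s=r.get_state();print(s)
E
```

```text
{'camera_matrix': array([[523.98687277,   0.        , 330.19032816],
       [  0.        , 523.98687277, 236.07636607],
       [  0.        ,   0.        ,   1.        ]]), 'camera_from_world': array([[ 0.01707807, -0.99946854, -0.02776638, -0.02118343],
       [-0.99773902, -0.01522999, -0.06545908,  0.58728456],
       [ 0.06500141,  0.02882151, -0.99746887,  0.95228439],
       [ 0.        ,  0.        ,  0.        ,  1.        ]])}
{'camera_matrix': array([[484.92343677,   0.        , 324.7152334 ],
       [  0.        , 484.92343677, 234.74840831],
       [  0.        ,   0.        ,   1.        ]]), 'camera_from_world': array([[-0.86833485, -0.49595813,  0.00448517,  0.49131466],
       [-0.38360488,  0.66583706, -0.63992836,  0.29965843],
       [ 0.31439128, -0.55739263, -0.76842148,  0.78906856],
       [ 0.        ,  0.        ,  0.        ,  1.        ]])}
{'time': 0.1, 'q': array([-1.27971631,  0.60005621, -0.00252937,  1.6000297 ,  0.00181854,
        0.94288132, -0.07981065]), 'qvel': array([ 8.12329655e-04, -1.93001491e-03, -6.68202021e-05, -2.28798503e-03,
       -3.68806633e-04, -4.18648237e-04,  3.93005511e-04]), 'joint_torque': array([ 4.80402145e-03, -7.77990532e+01,  1.57019489e+00, -2.58627230e+01,
        1.27107458e-02,  5.41273708e-03,  7.85660859e-06]), 'ee_pos': array([0.26055488, 0.6761575 , 0.24920269]), 'tcp_rot': array([-5.04400371e-05,  1.82832142e-01,  9.83143904e-01, -6.84638395e-04]), 'force': array([0.96139738, 0.36887561, 0.30132999]), 'moment': array([ 0.00366361, -0.01434275,  0.04761988]), 'grasp_force': 0.0, 'opening': 0.08535324643473896}
```

View pics/top0.png

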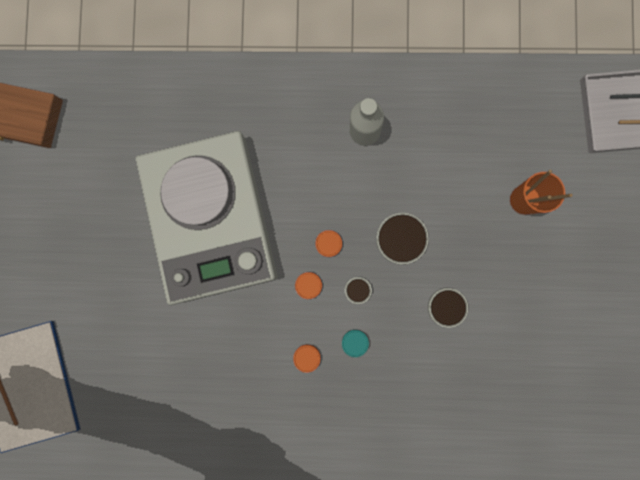

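View pics/side0.png

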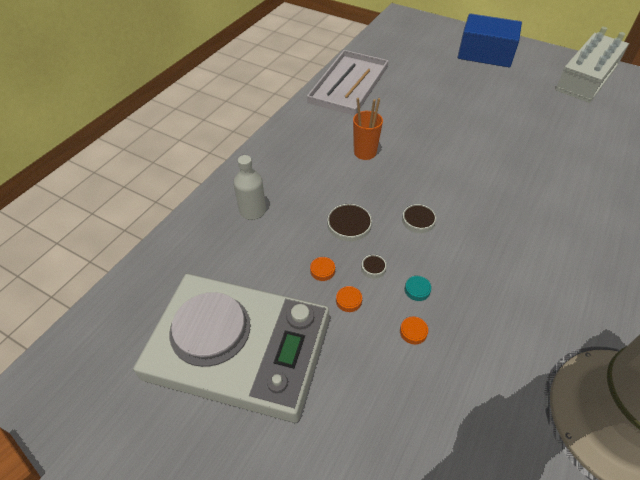

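The top view shows the large key at (247,261), the small key at (180,277), the pan at (195,191) and the bottle at (368,120). The large dish is at (402,238), the medium at (448,307) and the cup at (543,192). In the side view the large key is at (300,315), the pan at (208,325) and the small dish at (374,265).

Candidates for dish_small in the top view are white-walled soil at (358,290), orange discs at (329,243), (309,285) and (307,358), and turquoise at (356,343). The white-walled soil dish at (358,290) is the match. Next I triangulate and check a close crop.

```bash
cat > h.py <<'E'
import numpy as np,cv2
from bench import r
C={n:r.get_calibration(n) for n in("top","side")}
P={n:C[n]["camera_matrix"]@C[n]["camera_from_world"][:3] for n in C}
def tri(a,b):
    X=cv2.triangulatePoints(P["top"],P["side"],np.array(a,float),np.array(b,float))[:,0];return X[:3]/X[3]
def proj(n,X):
    x=P[n]@np.append(X,1);return x[:2]/x[2]
def atz(n,p,z):
    M=P[n];A=np.c_[M[:,0],M[:,1],M[:,2]*z+M[:,3]];x=np.linalg.solve(A,[p[0],p[1],1])
    return -np.linalg.inv(A[:, [0,1,2]])@np.zeros(3)+np.append(x[:2]/x[2],z)
E
python3 - <<'E'
from h import *
pts=dict(tare=((247,261),(300,313),.077),pan=((195,191),(208,325),.08),power=((180,277),(277,381),.077),small=((358,290),(374,264),.015),med=((448,307),(419,216),.015),large=((402,238),(350,220),.015),bottletop=((369,106),(245,161),.15),cup=((544,191),(368,119),.1))
for k,(a,b,z) in pts.items():
    print(k,tri(a,b).round(4),atz("top",a,z).round(4),atz("side",b,z).round(4))
t=cv2.imread("pics/top0.png");s=cv2.imread("pics/side0.png")
a=cv2.resize(t[130:310,135:385],None,fx=3,fy=3,interpolation=2)
b=cv2.resize(s[240:430,130:400],None,fx=2.9,fy=2.9,interpolation=2)
cv2.imwrite("pics/ta.png",a);cv2.imwrite("pics/sb.png",b)
E
```

```text
tare [0.5386 0.132  0.0738] [0.538  0.1311 0.077 ] [0.5382 0.1338 0.077 ]
pan [0.6609 0.2282 0.0727] [0.6594 0.2258 0.08  ] [0.6576 0.2309 0.08  ]
power [0.5082 0.2509 0.068 ] [0.5081 0.2479 0.077 ] [0.5059 0.2539 0.077 ]
small [ 0.4892 -0.0644  0.0169] [ 0.4889 -0.0646  0.015 ] [ 0.49   -0.0656  0.015 ]
med [ 0.4613 -0.2294  0.0164] [ 0.4608 -0.2298  0.015 ] [ 0.4621 -0.2304  0.015 ]
large [ 0.5861 -0.1447  0.0159] [ 0.5863 -0.1448  0.015 ] [ 0.5863 -0.1455  0.015 ]
bottletop [ 0.7934 -0.0753  0.1448] [ 0.7919 -0.075   0.15  ] [ 0.7891 -0.0709  0.15  ]
cup [ 0.6636 -0.3729  0.1027] [ 0.6641 -0.3739  0.1   ] [ 0.665  -0.3763  0.1   ]
```

View pics/ta.png

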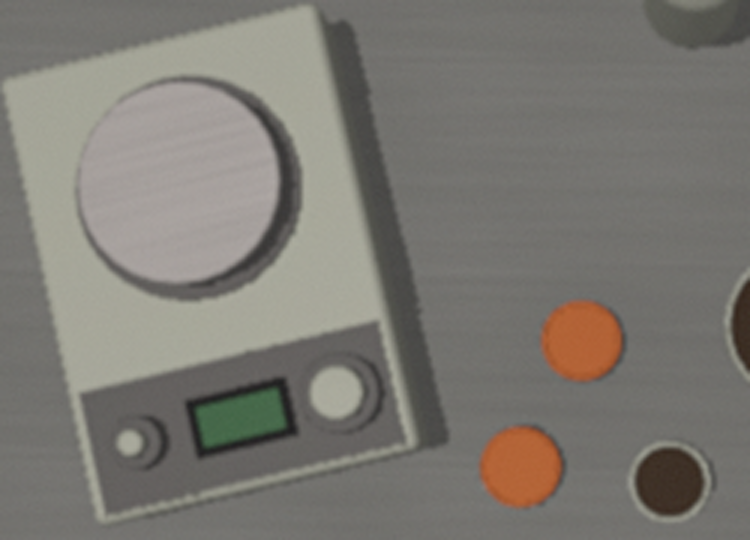

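View pics/sb.png

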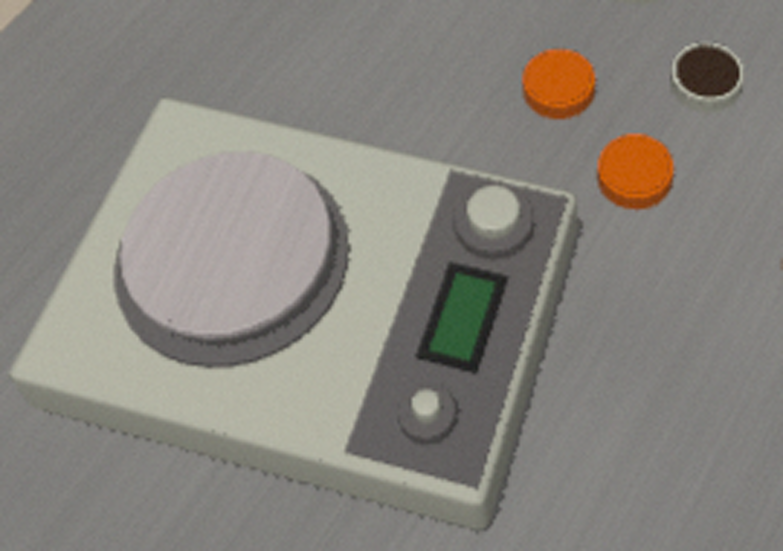

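The top crop confirms the white-walled soil dish at full-frame (358.3,290.3), with the large key cap at (246.7,260.7), the small key at (178.3,277.7) and the pan at (195,190.6). The side crop gives key cap (300,312.4), pan (207.9,324.1) and small key (276.6,379.3). I recompute with these refined pixels.

Run:
```python
from h import *
pts=dict(tare=((246.5,260.5),(300,312.4)),pan=((194.8,190.5),(207.8,324.)),power=((178.2,277.5),(276.5,379.3)),small=((358.2,290),(373.8,264.5)))
X={k:tri(*v) for k,v in pts.items()}
for k in X: print(k,X[k].round(4))
d=X['power']-X['tare'];print(np.linalg.norm(d),np.degrees(np.arctan2(d[0],d[1])))
s=r.get_state();w,x,y,z=s['tcp_rot'];print(s['ee_pos'],"y axis",2*(x*y+w*z),1-2*(x*x+z*z))
for k in X: print(k,((X[k]-s['ee_pos'])*100).round(2))
```

```text
tare [0.539  0.1322 0.0759]
pan [0.6613 0.2278 0.0752]
power [0.5077 0.2516 0.0763]
small [ 0.4893 -0.0648  0.0147]
0.12335981989533086 -14.712961390080647
[0.26055488 0.6761575  0.24920269] y axis 0.3595006812019118 0.9331438781291782
tare [ 27.84 -54.39 -17.33]
pan [ 40.07 -44.84 -17.41]
power [ 24.71 -42.46 -17.29]
small [ 22.88 -74.09 -23.45]
```

```bash
python3 -m creep '[{"translation":[2.1,-4.2,0],"turn":0,"claw":1},{"translation":[2.1,-4.2,0],"turn":0,"claw":1},{"translation":[2.1,-4.2,0],"turn":0,"claw":1},{"translation":[2.1,-4.2,0],"turn":0,"claw":1},{"translation":[2.1,-4.2,0],"turn":0,"claw":1}]' 20
```

```text
time: 0.6
ee_pos: [0.3662, 0.4646, 0.2497]
tcp_rot: [-0.0, 0.183, 0.983, -0.0]
force: [0.5, 0.2, 0.2]
opening: 0.0123
grasp_force: 0.0
```

```bash
python3 -m creep '[{"translation":[2.2,-4.2,-1],"turn":0,"claw":1},{"translation":[2.2,-4.2,-1],"turn":0,"claw":1},{"translation":[2.2,-4.2,-1],"turn":0,"claw":1},{"translation":[2.1,-4.2,-1],"turn":0,"claw":1},{"translation":[2.1,-4.2,-1],"turn":0,"claw":1}]'; python3 -m creep '[{"translation":[2.1,-4.1,0],"turn":0,"claw":1},{"translation":[2.1,-4.1,0],"turn":0,"claw":1},{"translation":[2.1,-4,0],"turn":0,"claw":1},{"translation":[0,0,-2],"turn":0,"claw":1},{"translation":[0,0,0],"turn":0,"claw":1}]'
```

```text
time: 1.1
ee_pos: [0.4742, 0.2547, 0.1995]
tcp_rot: [-0.0, 0.183, 0.983, -0.0]
force: [1.0, -0.2, -1.2]
opening: 0.0001
grasp_force: 0.0
time: 1.6
ee_pos: [0.5361, 0.1326, 0.1782]
tcp_rot: [-0.001, 0.184, 0.983, -0.001]
force: [-1.2, 0.5, -0.3]
opening: 0.0
grasp_force: 0.0
```

```bash
python3 -m creep '[{"translation":[0.2,0,-3],"turn":0,"claw":1},{"translation":[0,0,-2.5],"turn":0,"claw":1},{"translation":[0,0,-1.5],"turn":0,"claw":1},{"translation":[0,0,0],"turn":0,"claw":1},{"translation":[0,0,0],"turn":0,"claw":1}]'
python3 - <<'E'
from h import *
a=r.read_camera("side")[:,:,::-1];b=r.read_camera("top")[:,:,::-1]
z=r.get_state()['ee_pos'];print(z,proj("side",z-[0,0,.019]),proj("top",z-[0,0,.019]))
a=cv2.resize(a[220:400,210:390],None,fx=2.2,fy=2.2);b=cv2.resize(b[170:350,150:330],None,fx=2.2,fy=2.2)
cv2.imwrite("pics/press.png",np.hstack([a,b]))
E
```

```text
time: 2.1
ee_pos: [0.5384, 0.1356, 0.1104]
tcp_rot: [-0.0, 0.182, 0.983, 0.0]
force: [-0.0, -0.5, -0.0]
opening: -0.0001
grasp_force: 0.0
[0.53900022 0.13528636 0.11105276] [298.8082141  308.80576334] [242.94724529 260.20570368]
```

View pics/press.png

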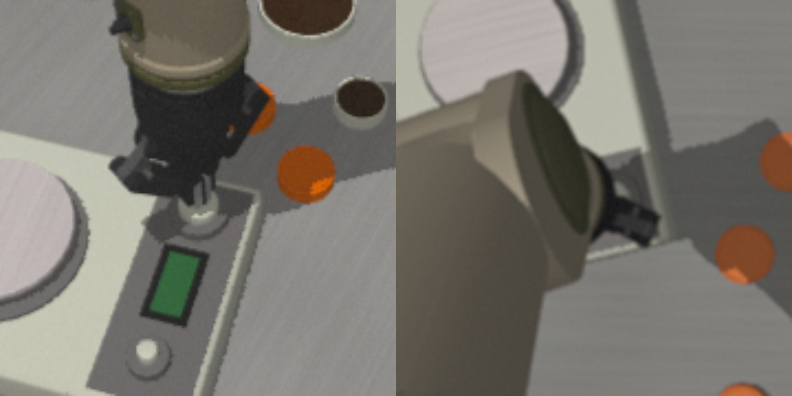

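The picture shows the shut fingertips just over the large key cap, at side-view crop (200,200). The TCP is 3 mm too far left in y, so I correct that and press.

```bash
python3 -m creep '[{"translation":[0,-0.3,-0.7],"turn":0,"claw":1},{"translation":[0,0,-0.6],"turn":0,"claw":1},{"translation":[0,0,-0.4],"turn":0,"claw":1},{"translation":[0,0,0],"turn":0,"claw":1},{"translation":[0,0,0],"turn":0,"claw":1}]'
```

```text
time: 2.7
ee_pos: [0.5388, 0.1313, 0.093]
tcp_rot: [0.0, 0.183, 0.983, -0.0]
force: [0.5, -1.5, 2.4]
opening: 0.0001
grasp_force: 1.5
```

```bash
python3 -m creep '[{"translation":[0,0,-0.2],"turn":0,"claw":1},{"translation":[0,0,-0.2],"turn":0,"claw":1},{"translation":[0,0,0],"turn":0,"claw":1},{"translation":[0,0,0],"turn":0,"claw":1},{"translation":[0,0,0],"turn":0,"claw":1}]'
```

```text
time: 3.2
ee_pos: [0.5388, 0.1313, 0.0897]
tcp_rot: [0.0, 0.183, 0.983, 0.0]
force: [-1.5, -2.9, 13.3]
opening: 0.0
grasp_force: 6.5
```

Force reached 13 N at 6 mm of travel, so the key has bottomed. I release it and move to the small dish at height.

```bash
python3 -m creep '[{"translation":[0,0,1],"turn":0,"claw":1},{"translation":[0,0,1],"turn":0,"claw":1},{"translation":[0,0,2],"turn":0,"claw":1},{"translation":[0,0,2],"turn":0,"claw":1},{"translation":[0,0,0],"turn":0,"claw":1}]'; python3 -m creep '[{"translation":[-1,-3.9,0],"turn":0,"claw":1},{"translation":[-1,-3.9,0],"turn":0,"claw":1},{"translation":[-1,-3.9,0],"turn":0,"claw":1},{"translation":[-1,-3.9,0],"turn":0,"claw":1},{"translation":[-1,-4,0],"turn":0,"claw":1}]'; python3 -m creep '[{"translation":[0,0,-2],"turn":0,"claw":1},{"translation":[0,0,-2],"turn":0,"claw":1},{"translation":[0,0,-1],"turn":0,"claw":1},{"translation":[0,0,0],"turn":0,"claw":1},{"translation":[0,0,0],"turn":0,"claw":1}]'
```

```text
time: 3.7
ee_pos: [0.5396, 0.1321, 0.1515]
tcp_rot: [0.002, 0.183, 0.983, 0.001]
force: [0.7, 0.2, 0.1]
opening: -0.0002
grasp_force: 0.0
time: 4.2
ee_pos: [0.4879, -0.0655, 0.1488]
tcp_rot: [-0.0, 0.182, 0.983, 0.0]
force: [0.2, -0.1, 0.2]
opening: 0.0002
grasp_force: 0.0
time: 4.7
ee_pos: [0.4887, -0.0641, 0.099]
tcp_rot: [-0.0, 0.182, 0.983, -0.0]
force: [1.1, 0.0, -0.0]
opening: 0.0001
grasp_force: 0.0
```

```bash
python3 -m creep '[{"translation":[0,0,-2],"turn":0,"claw":1},{"translation":[0,0,-1.5],"turn":0,"claw":1},{"translation":[0,0,-0.5],"turn":0,"claw":1},{"translation":[0,0,0],"turn":0,"claw":1},{"translation":[0,0,0],"turn":0,"claw":1}]'
python3 - <<'E'
from h import *
a=r.read_camera("side")[:,:,::-1]
z=r.get_state()['ee_pos'];print(z,proj("side",z-[0,0,.019]))
cv2.imwrite("pics/d.png",cv2.resize(a[180:400,200:440],None,fx=2.5,fy=2.5))
E
```

```text
time: 5.2
ee_pos: [0.489, -0.0644, 0.0597]
tcp_rot: [0.0, 0.183, 0.983, 0.0]
force: [-0.9, 0.7, -1.2]
opening: -0.0002
grasp_force: 0.0
[ 0.48903864 -0.06445881  0.05974257] [375.29225792 256.79243459]
```

View pics/d.png

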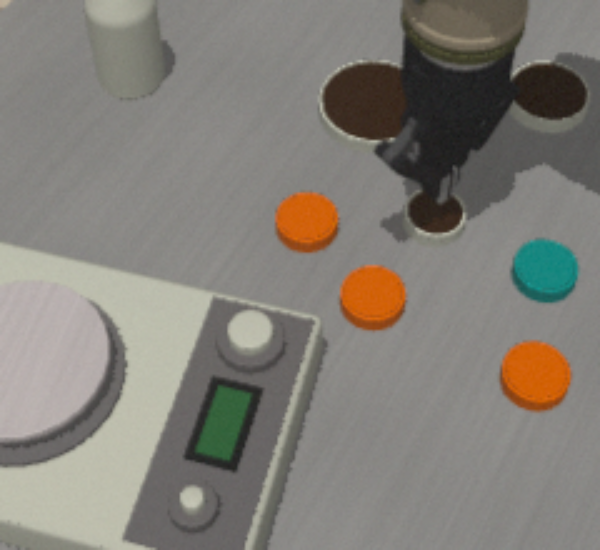

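The fingertips are centred over the small soil dish, at crop (438,198), with nothing touched, and the large key is up again at crop (250,335). I hold here.

```bash
H='[]'; 
python3 -m creep '[{"translation":[0,0,0],"turn":0,"claw":1},{"translation":[0,0,0],"turn":0,"claw":1},{"translation":[0,0,0],"turn":0,"claw":1},{"translation":[0,0,0],"turn":0,"claw":1},{"translation":[0,0,0],"turn":0,"claw":1}]' >/dev/null
python3 -m creep '[{"translation":[0,0,0],"turn":0,"claw":1},{"translation":[0,0,0],"turn":0,"claw":1},{"translation":[0,0,0],"turn":0,"claw":1},{"translation":[0,0,0],"turn":0,"claw":1},{"translation":[0,0,0],"turn":0,"claw":1}]' >/dev/null
python3 -m creep '[{"translation":[0,0,0],"turn":0,"claw":1},{"translation":[0,0,0],"turn":0,"claw":1},{"translation":[0,0,0],"turn":0,"claw":1},{"translation":[0,0,0],"turn":0,"claw":1},{"translation":[0,0,0],"turn":0,"claw":1}]' >/dev/null
python3 -m creep '[{"translation":[0,0,0],"turn":0,"claw":1},{"translation":[0,0,0],"turn":0,"claw":1},{"translation":[0,0,0],"turn":0,"claw":1},{"translation":[0,0,0],"turn":0,"claw":1},{"translation":[0,0,0],"turn":0,"claw":1}]'
python3 -m creep '[{"translation":[0,0,2],"turn":0,"claw":1},{"translation":[0,0,4],"turn":0,"claw":1},{"translation":[0,0,4],"turn":0,"claw":1},{"translation":[0,0,3],"turn":0,"claw":1},{"translation":[0,0,0],"turn":0,"claw":1}]'
```

```text
time: 7.25
ee_pos: [0.4887, -0.0645, 0.059]
tcp_rot: [0.0, 0.183, 0.983, -0.0]
force: [0.4, -0.3, -0.7]
opening: 0.0002
grasp_force: 0.0
time: 7.75
ee_pos: [0.4903, -0.0647, 0.1926]
tcp_rot: [0.003, 0.183, 0.983, 0.0]
force: [0.0, 1.2, 0.2]
opening: 0.0002
grasp_force: 0.0
```

```bash
python3 -m creep '[{"translation":[2.1,3.7,0],"turn":0,"claw":1},{"translation":[2.1,3.7,0],"turn":0,"claw":1},{"translation":[2.1,3.7,0],"turn":0,"claw":1},{"translation":[2.1,3.7,0],"turn":0,"claw":1},{"translation":[2.1,3.6,0],"turn":0,"claw":1}]'
python3 -m creep '[{"translation":[2.2,3.6,0],"turn":0,"claw":1},{"translation":[2.2,3.6,0],"turn":0,"claw":1},{"translation":[2.2,3.6,0],"turn":0,"claw":1},{"translation":[0,0,-3],"turn":0,"claw":1},{"translation":[0,0,0],"turn":0,"claw":1}]'
```

```text
time: 8.25
ee_pos: [0.5939, 0.1211, 0.1879]
tcp_rot: [-0.001, 0.183, 0.983, -0.0]
force: [0.2, -0.4, -0.3]
opening: -0.0
grasp_force: 0.0
time: 8.75
ee_pos: [0.6573, 0.228, 0.1542]
tcp_rot: [-0.003, 0.182, 0.983, -0.002]
force: [-0.8, -0.7, 0.2]
opening: -0.0001
grasp_force: 0.0
```

```bash
python3 -m creep '[{"translation":[0,0,-1.5],"turn":0,"claw":1},{"translation":[0,0,-1],"turn":0,"claw":1},{"translation":[0,0,-0.6],"turn":0,"claw":1},{"translation":[0,0,0],"turn":0,"claw":1},{"translation":[0,0,0],"turn":0,"claw":1}]'
python3 - <<'E'
from h import *
a=r.read_camera("side")[:,:,::-1]
z=r.get_state()['ee_pos'];print(z,proj("side",z-[0,0,.019]))
cv2.imwrite("pics/p.png",cv2.resize(a[220:430,120:400],None,fx=2.5,fy=2.5))
E
```

```text
time: 9.25
ee_pos: [0.6599, 0.2272, 0.1284]
tcp_rot: [0.0, 0.183, 0.983, 0.0]
force: [-0.2, -0.2, 0.5]
opening: 0.0002
grasp_force: 0.0
[0.66002809 0.2273756  0.12862599] [204.91148131 313.57988056]
```

View pics/p.png

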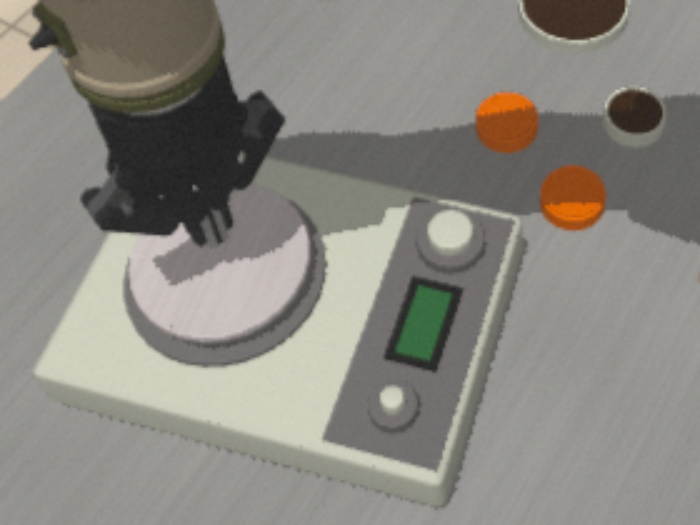

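The fingertips are over the pan's middle, at crop (212,235), about 29 mm up. I lower them 5 mm, hold, and retreat.

```bash
python3 -m creep '[{"translation":[0,0,-0.5],"turn":0,"claw":1},{"translation":[0,0,0],"turn":0,"claw":1},{"translation":[0,0,0],"turn":0,"claw":1},{"translation":[0,0,0],"turn":0,"claw":1},{"translation":[0,0,0],"turn":0,"claw":1}]'
python3 -m creep '[{"translation":[0,0,0],"turn":0,"claw":1},{"translation":[0,0,0],"turn":0,"claw":1},{"translation":[0,0,0],"turn":0,"claw":1},{"translation":[0,0,0],"turn":0,"claw":1},{"translation":[0,0,0],"turn":0,"claw":1}]' >/dev/null
python3 -m creep '[{"translation":[0,0,0],"turn":0,"claw":1},{"translation":[0,0,0],"turn":0,"claw":1},{"translation":[0,0,0],"turn":0,"claw":1},{"translation":[0,0,0],"turn":0,"claw":1},{"translation":[0,0,0],"turn":0,"claw":1}]' >/dev/null
python3 -m creep '[{"translation":[0,0,0],"turn":0,"claw":1},{"translation":[0,0,0],"turn":0,"claw":1},{"translation":[0,0,0],"turn":0,"claw":1},{"translation":[0,0,0],"turn":0,"claw":1},{"translation":[0,0,0],"turn":0,"claw":1}]' >/dev/null
python3 -m creep '[{"translation":[0,0,0],"turn":0,"claw":1},{"translation":[0,0,0],"turn":0,"claw":1},{"translation":[0,0,0],"turn":0,"claw":1},{"translation":[0,0,0],"turn":0,"claw":1},{"translation":[0,0,0],"turn":0,"claw":1}]'
python3 -m creep '[{"translation":[0,0,2],"turn":0,"claw":1},{"translation":[0,0,4],"turn":0,"claw":1},{"translation":[0,0,3],"turn":0,"claw":1},{"translation":[0,0,0],"turn":0,"claw":1},{"translation":[0,0,0],"turn":0,"claw":1}]'
python3 -c "from bench import r; print(r.sign_off())"
```

```text
time: 9.8
ee_pos: [0.6597, 0.2276, 0.1231]
tcp_rot: [0.0, 0.183, 0.983, 0.0]
force: [-0.4, -0.7, -0.1]
opening: -0.0001
grasp_force: 0.0
time: 11.8
ee_pos: [0.6597, 0.2275, 0.1229]
tcp_rot: [0.0, 0.183, 0.983, -0.0]
force: [0.3, 0.0, -0.2]
opening: 0.0
grasp_force: 0.0
time: 12.3
ee_pos: [0.6599, 0.2276, 0.2137]
tcp_rot: [0.001, 0.183, 0.983, 0.0]
force: [-0.4, -0.4, -1.7]
opening: -0.0
grasp_force: 0.0
the job is handed in; nothing more can be done
None
```

The job is handed in at about 12 s: I pressed the large key fully and it came back up, then pointed at the small soil dish and the weighing pan, about 2.5 cm above each for at least 2 s, with no contact except the large key.

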